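# Fit the keyed filter cell to the microscope lamp port and hold it home

### The arm

A 7-joint arm with a two-finger parallel gripper is mounted at the origin on the work surface. World frame = base frame: x ahead of the robot, y to its left, z up, the work surface at z = 0. Lengths are in m, angles in rad, forces in N, time in s.
With the tool pointing down it reaches from about 0.425 to 0.975 m from the base axis. Payload 16.7 kg.
Tool frame: the origin (TCP) lies on the centre line of the jaws, within the pads' length; the fingertips stand env.nose_length ahead of it and the grasp point (between the pads) lies 11 mm behind it (env.nose_length is the distance from the TCP to the fingertips, in m); z points along the fingers, y is the line along which they close (so a half turn about z gives the same grasp; the last joint's range is limited). The gripper opens to 85 mm and grips with 20 to 120 N. Pads are 22 mm wide; open, the fingers measure 114 mm over their backs; the gripper's body (76 mm by 85 mm) begins 54 mm behind the grasp point. The pads swing forward as they close: fully open they stand 13 mm farther back than shut.
Start: joints at [1.151, 0.426, 0.074, 1.606, -0.034, 1.111, -0.067], TCP at [0.18, -0.651, 0.239] pointing down, gripper open.
Joint ranges: [-2.85, 2.85], [-0.5, 2.14], [-1.23, 1.37], [0.21, 2.46], [-1.02, 4.16], [0.16, 2.05], [-2.73, 2.73]. Speed limits (rad/s): [1.89, 1.89, 2.39, 2.39, 3.01, 3.01, 3.01].

### API

Orientations are given as a unit quaternion [w, x, y, z].
In Python, from bench import readout, cams, job, env gives the robot as it stands.
- The arm moves only by the shell command python3 -m handwheel 'ROWS' [OPENING]. ROWS is JSON, a list of rows, each a list of 4 numbers: the shift along the tool's x, y, z in m, then the turn about the tool's z in degrees. In form: [[x, y, z, roll], ...]. A call has 1 to 20 rows; each row is the pose to reach, as a shift and turn from the pose commanded when the call began, along the tool's axes at that moment; what a row does not reach only later rows make up. A row lasts 1/12 s, in which the tool goes at most 41.7 mm and 7.16 degrees, less where a joint would pass 70% of its speed; a pose out of reach is approached as far as the arm can. A call with a gripper value outside its range is refused whole. OPENING is the opening, from 0 (shut) to 1 (fully open), set as the call begins (- or left out, the last holds). The fingers move at their own pace and stop on an object; the grip force is fixed at half the most. Time passes only in rows, so rows that repeat a pose let the fingers close. It gives the time, the measured TCP pose, the force, the opening and the grip force at its end, in the units of the state.
- readout.state(): the state, without advancing time (a new reading comes with each control period).
- cams.capture(name): name is "scene" or "top"; returns the picture (384x512x3 uint8, red, green, blue); there is no depth.
- cams.get_calibration(name): a dict with "fx", "fy", "cx", "cy" (pixels), "rvec" (rotation vector, rad) and "tvec" (3), from world to camera coordinates, as OpenCV has them. Camera axes: x right, y down, z forward; pixel columns grow to the right and rows downward; lengths in m; the calibration is good to about 2 mm. A picture is of the moment at which its call begins. get_calibration takes no time and is no camera call.
- job.finish_job(): hands the job in; it is judged then, once.
The state is a dict: "time": time; "joints": joint angles; "joint_vel": joint speeds; "effort": joint torques, N m; "tool_pos": TCP position; "tcp_rot": TCP orientation; "wrist_force": force on the tool from outside, world axes, zero at the start; "wrist_torque": the same for the moment, N m; "finger_gap": finger opening in m; "grasp_force": force on a finger pad.
Only numpy, scipy, OpenCV 4.12 (cv2) and the standard library are available. Lean on these libraries where they do the work, as an engineer would, in place of code of your own. Each camera call takes 0.05 s, during which the arm holds its last target. There are 200 camera calls.

### The job

Pick up the knurled filter cell and set it level over the upright port of the lamp base, turn it until its hidden keyways drop over the port's pins, then push it fully home against the sprung seat. Finish while still holding it pushed home (do not let go: the seat would lift it again), and leave the other things on the bench where they are.

Things in the scene. Friction and masses are not known exactly. Their poses are not given: they have to be found in the camera images.
- cell_center (a point): centre (half-way up) of the loose filter cell: a knurled bare-metal collar standing on the bench, open side down, z up. 56 mm outside diameter, 38 mm high, 0.11 to 0.23 kg, closed by a glass disc just below its top rim
- cell_foot (a point): centre of the filter cell's underside, 19 mm below its centre. The bore is 37 mm wide and 33 mm deep from here. Three keyways 120 degrees apart, about 12 mm wide, are cut up into the bore wall from the underside, 26 mm high; the outer wall hides them and their angle is not known
- port_ledge (a point): on the axis of the lamp port at its fixed ledge, a 72 mm metal disc 8 mm high on top of the lamp base; z up. The lamp base is a fixed white box, 150 mm along this point's x, 180 mm along its y, centred here; its top is 8 mm and the bench 63 mm below this point. Pushed fully home, the cell's underside meets the ledge (cell centre 19 mm above this point)
- port_top (a point): centre of the top of the port's fixed steel spigot, 32 mm above the ledge. It is 34 mm in diameter, its top 6 mm tapered to 26 mm
- port_pins (a point): on the port axis, 19 mm above the ledge, level with the upper sides of three round pins, 6 mm thick, 120 degrees apart, standing 5 mm out of the spigot at an angle that varies (not told by the axes here). With its keyways off the pins the cell rests on them (its underside here); within about 0.1 rad of alignment it can drop 13 mm to the sprung seat
- seat (a joint): the sprung seat, a dark ring round the foot of the spigot that the cell presses down: 0 = up (6 mm above the ledge), 0.006 m = fully down. It takes 3 N to start it and about 8 N to hold it fully down, and it springs back up when the push ends
- spacer: smooth plain ring, 56 mm outside, only 14 mm high, open through the middle; no knurl: not the filter cell; origin at the centre of its underside
- dish: small closed round metal pot with a lid, 46 mm across, 36 mm high; bystander; origin at the centre of its underside
- flask: clear flat culture flask lying down, 110 x 75 x 36 mm body and a round cap at its +x end; bystander; origin at the centre of its underside
- petri: stack of three clear dishes, 90 mm across, 43 mm high; bystander; origin at the centre of its underside
- wash: white bottle, 64 mm across, 170 mm high; bystander; origin at the centre of its underside
- beaker: steel beaker, 80 mm across, 90 mm high; bystander; origin at the centre of its underside
- forceps: steel forceps lying flat, 125 mm long, 6 mm high; bystander; origin at the centre of its underside

How it is judged:
By the outcome, as a careful person would: the job done as asked, in the order asked, and still so for the second after the job is handed in, while the arm keeps its last pose, push and grip.
It also fails if it takes over 64 s, if anything falls off the work surface, if the arm or the gripper's body presses on something with over 40 N, if the wrist force passes 120 N, or if a joint passes its speed limit or range.

## Working session

There is one attempt and no reset: what is moved stays moved. The work goes in short steps, Python scripts to look and compute and a shell command to move; the robot and the scene stay as the last step left them, time stands still between calls to the robot, and variables do not carry over. Pictures are saved under pics/ and viewed, at most 10 in all, crops included, and the job is handed in when it is done.

```bash
mkdir -p pics; ls
python3 - <<'E'
from bench import readout,cams,env
import cv2
s=readout.state();print(s,env.nose_length)
for n in("scene","top"):
    cv2.imwrite(f"pics/{n}0.png",cams.capture(n)[:,:,::-1]);print(cams.get_calibration(n))
E
```

```text
pics
{'time': 0.0, 'joints': array([ 1.15151119,  0.42673237,  0.0738327 ,  1.60664407, -0.03412137,
        1.11080636, -0.06708999]), 'joint_vel': array([ 6.46554129e-04,  6.70905909e-04, -1.99835527e-03, -2.16204266e-04,
       -8.04844909e-05, -1.38319239e-03, -1.02286103e-03]), 'effort': array([-3.74377662e-03, -9.49857831e+01,  3.75878066e+00, -4.63520551e+01,
        1.89966982e-02,  1.02022893e-02,  2.54439567e-05]), 'tool_pos': array([ 0.17977932, -0.65018169,  0.23859344]), 'tcp_rot': array([-6.53833841e-04,  9.90916622e-01,  1.34476038e-01, -1.25158862e-04]), 'wrist_force': array([-0.29011036,  0.16080985, -0.1950825 ]), 'wrist_torque': array([ 0.01980275, -0.00449722, -0.05848344]), 'grasp_force': 0.0, 'finger_gap': 0.08562870889894017} 0.008
{'fx': 467.4502500671082, 'fy': 467.4502500671082, 'cx': 250.17020350373772, 'cy': 192.49690329246795, 'rvec': array([ 2.03581312,  0.71879053, -0.37796358]), 'tvec': array([-0.48418744, -0.12203091,  1.81579579])}
{'fx': 450.02611553743776, 'fy': 450.02611553743776, 'cx': 255.85040121460028, 'cy': 198.2415072298901, 'rvec': array([ 2.09847697, -2.15763357,  0.19312416]), 'tvec': array([0.02329326, 0.59127351, 1.31839843])}
```

View pics/scene0.png

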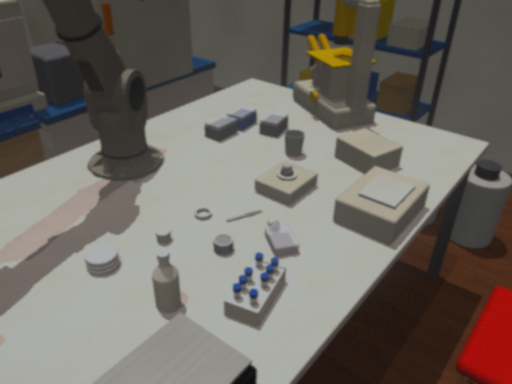

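View pics/top0.png

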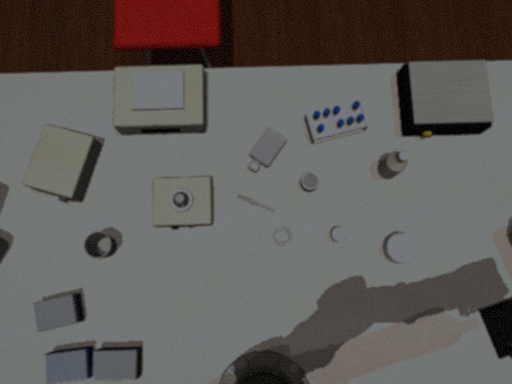

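The scene view shows the port at (287,175) and the cell at about (223,243). In the top view the port is at (181,199), the cell (310,181), the spacer (282,235) and the dish (338,233). Next I'll zoom in and measure.

```bash
cat > h.py <<'E'
import numpy as np,cv2
from bench import cams,readout
def cal(n):
    c=cams.get_calibration(n);K=np.array([[c['fx'],0,c['cx']],[0,c['fy'],c['cy']],[0,0,1]])
    return K,cv2.Rodrigues(c['rvec'])[0],c['tvec'],c['rvec']
def ray(n,uv,z):
    K,R,t,_=cal(n);o=-R.T@t;d=R.T@np.linalg.inv(K)@[*uv,1];return o+d*(z-o[2])/d[2]
def proj(n,p):
    K,R,t,r=cal(n);return cv2.projectPoints(np.array(p,float).reshape(-1,3),r,t,K,None)[0].reshape(-1,2)
def crop(im,u,v,w,h,s):
    return cv2.resize(im[v-h:v+h,u-w:u+w],None,fx=s,fy=s,interpolation=cv2.INTER_CUBIC)
E
python3 - <<'E'
from h import *
S=[cams.capture("scene")for _ in range(8)];T=[cams.capture("top") for _ in range(8)]
S=np.mean(S,0).astype(np.uint8);T=np.mean(T,0).astype(np.uint8)
np.save("S.npy",S);np.save("T.npy",T)
c=[crop(T,181,199,24,18,8),crop(T,310,181,24,18,8),crop(S,287,173,24,18,8),crop(S,223,243,24,18,8)]
m=np.vstack([np.hstack(c[:2]),np.hstack(c[2:])])
m=np.clip(m.astype(float)*1.4,0,255).astype(np.uint8)
cv2.imwrite("pics/crop1.png",m[:,:,::-1])
print(ray("top",(181,199),.095),ray("scene",(287,168),.095),ray("top",(310,181),.038),ray("scene",(223,239),.038))
E
```

```text
[0.58799662 0.22802547 0.095     ] [0.60660108 0.21462726 0.095     ] [ 0.64411784 -0.16269644  0.038     ] [ 0.64745029 -0.16337367  0.038     ]
```

View pics/crop1.png

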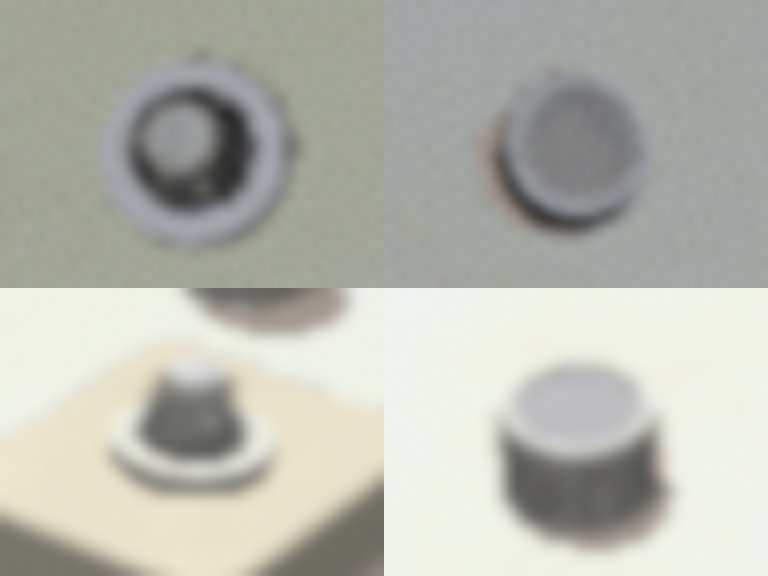

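Run:
```python
from h import *
S=np.load("S.npy").astype(int);T=np.load("T.npy").astype(int)
def fit(m,u,v,r):
    k=np.zeros(m.shape,np.uint8);cv2.circle(k,(u,v),r,1,-1);m=(m*k).astype(np.uint8)
    c=max(cv2.findContours(m,0,cv2.CHAIN_APPROX_NONE)[0],key=cv2.contourArea)
    h=cv2.convexHull(c);
    return cv2.fitEllipse(c),len(c)
print("RGB box/ledge top",T[199,165],T[189,181],"scene",S[185,270],S[180,287+8], S[173+1,287-12])
print("cell top glass/rim/bench",T[181,309],T[173,309],T[181,325], "scene",S[240,223],S[246,223],S[235,205],S[252,223])
d=T[:,:,2]-T[:,:,0]
for th in(-2,2,6): print("ledge top",th,fit(d>th,182,200,15))
d=S[:,:,2]-S[:,:,0]
for th in(-16,-12,-8): print("ledge scene",th,fit(d>th,287,176,14))
g=T.sum(2)//3
e=fit(d*0==0,5,5,2)
for th in(0,): pass
for n,p,z in(("top",(181.2,199.4),.063),("scene",(286.8,177.7),.063),("top",(309.2,180.7),.038),("scene",(223.0,239.9),.038)):print(n,ray(n,p,z))
# expected ellipses: project circles for checking
for nm,c,r in(("ledge",(.592,.233,.063),.036),("celltop",(.645,-.163,.038),.028)):
  a=np.linspace(0,6.283,60);P=np.c_[c[0]+r*np.cos(a),c[1]+r*np.sin(a),a*0+c[2]]
  for n in("top","scene"):q=proj(n,P);print(nm,n,q.min(0),q.max(0))
```

```text
RGB box/ledge top [114 117 107] [111 114 117] scene [148 143 128] [159 152 137] [165 160 144]
cell top glass/rim/bench [93 94 95] [ 97  99 102] [115 118 115] scene [135 136 137] [106 106 102] [172 175 169] [71 70 68]
ledge top -2 (((180.70025634765625, 199.56011962890625), (22.597665786743164, 23.190814971923828), 59.797401428222656), 66)
ledge top 2 (((180.79518127441406, 199.48892211914062), (21.311553955078125, 22.03600311279297), 63.871360778808594), 62)
ledge top 6 (((180.34521484375, 198.97030639648438), (19.60919189453125, 20.310882568359375), 133.09664916992188), 74)
ledge scene -16 (((286.9571228027344, 172.069580078125), (17.65288543701172, 19.351177215576172), 67.97992706298828), 60)
ledge scene -12 (((286.5849609375, 172.1625518798828), (15.930639266967773, 18.072702407836914), 89.58047485351562), 51)
ledge scene -8 (((286.60101318359375, 172.07730102539062), (14.237466812133789, 16.171850204467773), 113.98385620117188), 48)
top [0.59264578 0.23269253 0.063     ]
scene [0.61358357 0.20644355 0.063     ]
top [ 0.64513909 -0.16026158  0.038     ]
scene [ 0.65021472 -0.16652221  0.038     ]
ledge top [169.19186578 187.95358668] [193.00010165 211.38344212]
ledge scene [275.71628857 167.65092909] [296.38455644 177.96301703]
celltop top [301.06518988 171.94025286] [319.10623097 189.56271427]
celltop scene [212.74674233 232.72136819] [232.13091479 244.69672217]
```

```bash
cat >> h.py <<'E'
from scipy.spatial.transform import Rotation as Ro
def go(p):
    s=readout.state();q=s['tcp_rot'];R=Ro.from_quat([q[1],q[2],q[3],q[0]]).as_matrix()
    print("t",round(s['time'],2),"pos",s['tool_pos'].round(4),"yaw",np.degrees(np.arctan2(R[1,0],R[0,0])).round(1),"zax",R[:,2].round(4),"j",s['joints'].round(2),"F",s['wrist_force'].round(1),"T",s['wrist_torque'].round(2),"gap",round(s['finger_gap'],4),"gf",round(s['grasp_force'],1))
    if p is not None: print("shift",(R.T@(np.array(p)-s['tool_pos'])).round(4))
E
python3 - <<'E'
from h import *
for n,p,z in(("top",(180.7,199.5),.063),("scene",(286.8,173.2),.063),("top",(309.3,180.5),.038),("scene",(222.9,239.5),.038)):print(n,ray(n,p,z))
for p,z in(((338,233),.036),((282,235),.014),((267,147),.036),((392,162),.1),((398,247),.04)):print(ray("top",p,z).round(3))
go((.645,-.161,.239))
E
```

```text
top [0.59238056 0.23420384 0.063     ]
scene [0.59598373 0.23187791 0.063     ]
top [ 0.64576521 -0.16060287  0.038     ]
scene [ 0.64876542 -0.16530794  0.038     ]
[ 0.48  -0.24   0.036]
[ 0.481 -0.071  0.014]
[ 0.758 -0.033  0.036]
[ 0.682 -0.402  0.1  ]
[ 0.433 -0.418  0.04 ]
t 0.9 pos [ 0.1799 -0.6506  0.2393] yaw 15.5 zax [ 0.  0. -1.] j [ 1.15  0.43  0.07  1.61 -0.03  1.11 -0.07] F [ 0.3 -0.  -0. ] T [-0.02 -0.04 -0.03] gap 0.0854 gf 0.0
shift [ 5.788e-01 -3.479e-01  4.000e-04]
```

```bash
F=0.58,-0.346,0,0; python3 -m handwheel '[[0.58,-0.346,0,0],[0.58,-0.346,0,0],[0.58,-0.346,0,0],[0.58,-0.346,0,0],[0.58,-0.346,0,0],[0.58,-0.346,0,0],[0.58,-0.346,0,0],[0.58,-0.346,0,0],[0.58,-0.346,0,0],[0.58,-0.346,0,0],[0.58,-0.346,0,0],[0.58,-0.346,0,0],[0.58,-0.346,0,0],[0.58,-0.346,0,0],[0.58,-0.346,0,0],[0.58,-0.346,0,0],[0.58,-0.346,0,0],[0.58,-0.346,0,0],[0.58,-0.346,0,0],[0.58,-0.346,0,0]]' 1
python3 -c "
from h import *
go((.647,-.1625,.015))"
```

```text
time: 2.57
tool_pos: [0.6461, -0.1636, 0.2392]
tcp_rot: [0.0, 0.991, 0.134, -0.0]
wrist_force: [0.5, -0.1, -0.3]
finger_gap: 0.0852
grasp_force: 0.0
t 2.57 pos [ 0.6461 -0.1636  0.2392] yaw 15.4 zax [-5.e-04 -5.e-04 -1.e+00] j [ 0.29  0.42 -0.19  1.61  0.09  1.12 -1.22] F [ 0.5 -0.1 -0.3] T [ 0.    0.01 -0.04] gap 0.0852 gf 0.0
shift [ 0.0012 -0.0009  0.2242]
```

```bash
python3 -m handwheel '[[0.001,-0.001,0.035,0],[0.001,-0.001,0.07,0],[0.001,-0.001,0.105,0],[0.001,-0.001,0.14,0],[0.001,-0.001,0.165,0],[0.001,-0.001,0.185,0],[0.001,-0.001,0.2,0],[0.001,-0.001,0.21,0],[0.001,-0.001,0.217,0],[0.001,-0.001,0.221,0],[0.001,-0.001,0.224,0],[0.001,-0.001,0.224,0]]' 1
python3 -m handwheel '[[0,0,0,0],[0,0,0,0],[0,0,0,0],[0,0,0,0],[0,0,0,0],[0,0,0,0],[0,0,0,0],[0,0,0,0]]' 0
python3 -c "
from h import *
go((.647,-.1625,.015))"
```

```text
time: 3.57
tool_pos: [0.6476, -0.1614, 0.0157]
tcp_rot: [0.0, 0.991, 0.134, 0.0]
wrist_force: [0.5, 0.0, -0.2]
finger_gap: 0.0853
grasp_force: 0.0
time: 4.23
tool_pos: [0.6479, -0.1615, 0.0166]
tcp_rot: [0.0, 0.991, 0.134, 0.001]
wrist_force: [-3.3, 0.4, 10.1]
finger_gap: 0.0548
grasp_force: 63.0
t 4.23 pos [ 0.6479 -0.1615  0.0166] yaw 15.4 zax [ 1.3e-03 -4.0e-04 -1.0e+00] j [ 0.27  0.67 -0.16  1.76  0.15  0.73 -1.28] F [-3.3  0.4 10.1] T [-0.    0.68 -0.01] gap 0.0548 gf 63.0
shift [-0.0012  0.0007  0.0016]
```

```bash
python3 -m handwheel '[[0,0,0,0],[0,0,0,0],[0,0,0,0],[0,0,0,0],[0,0,0,0],[0,0,0,6],[0,0,0,12],[0,0,0,19],[0,0,0,26],[0,0,0,33],[0,0,0,40],[0,0,0,47],[0,0,0,54],[0,0,0,61],[0,0,0,68],[0,0,0,75],[0,0,0,82],[0,0,0,86],[0,0,0,90],[0,0,0,90]]' 1
python3 -c "
from h import *
go(None)"
python3 -m handwheel '[[0,0,0,0],[0,0,0,0],[0,0,0,0],[0,0,0,0],[0,0,0,0],[0,0,0,0],[0,0,0,0],[0,0,0,0]]' 0
python3 -c "
from h import *
go((.594,.233,.18))"
```

```text
time: 5.9
tool_pos: [0.6474, -0.1609, 0.0152]
tcp_rot: [0.0, 0.795, -0.607, -0.0]
wrist_force: [-0.5, -0.1, 0.0]
finger_gap: 0.0854
grasp_force: 0.0
t 5.9 pos [ 0.6474 -0.1609  0.0152] yaw -74.7 zax [-3.e-04  0.e+00 -1.e+00] j [-0.03  0.68  0.24  1.78 -0.23  0.71 -2.54] F [-0.5 -0.1  0. ] T [ 0.03 -0.02  0.03] gap 0.0854 gf 0.0
time: 6.57
tool_pos: [0.6473, -0.1614, 0.0158]
tcp_rot: [-0.0, 0.796, -0.605, -0.0]
wrist_force: [-3.4, 1.1, 7.5]
finger_gap: 0.055
grasp_force: 63.7
t 6.57 pos [ 0.6473 -0.1614  0.0158] yaw -74.5 zax [-1.e-04  4.e-04 -1.e+00] j [-0.02  0.68  0.24  1.78 -0.23  0.71 -2.53] F [-3.4  1.1  7.5] T [0.24 0.77 0.08] gap 0.055 gf 63.7
shift [-0.3943 -0.0543 -0.1641]
```

```bash
python3 -m handwheel '[[0,0,-0.005,0],[0,0,-0.015,0],[0,0,-0.03,0],[0,0,-0.06,0],[0,0,-0.09,0],[0,0,-0.12,0],[0,0,-0.15,0],[0,0,-0.164,0],[0,0,-0.164,0]]'
python3 -c "
from h import *
go((.594,.2342,.18))"
```

```text
time: 7.32
tool_pos: [0.6492, -0.162, 0.1849]
tcp_rot: [-0.002, 0.796, -0.606, 0.003]
wrist_force: [-0.4, -0.5, -1.5]
finger_gap: 0.0548
grasp_force: 63.8
t 7.32 pos [ 0.6492 -0.162   0.1849] yaw -74.5 zax [ 6.8e-03 -7.0e-04 -1.0e+00] j [-0.07  0.47  0.3   1.69 -0.16  1.   -2.59] F [-0.4 -0.5 -1.5] T [ 0.02 -0.08  0.01] gap 0.0548 gf 63.8
shift [-0.3966 -0.0523  0.0042]
```

```bash
python3 -m handwheel '[[-0.025,-0.003,0,-6],[-0.05,-0.007,0,-12],[-0.08,-0.011,0,-19],[-0.11,-0.015,0,-26],[-0.14,-0.019,0,-33],[-0.17,-0.023,0,-40],[-0.2,-0.027,0,-47],[-0.23,-0.031,0,-54],[-0.26,-0.035,0,-61],[-0.29,-0.039,0,-68],[-0.32,-0.043,0,-75],[-0.345,-0.047,0,-82],[-0.37,-0.05,0,-86],[-0.385,-0.053,0,-90],[-0.395,-0.0545,0,-90],[-0.395,-0.0545,0,-90],[-0.395,-0.0545,0,-90],[-0.395,-0.0545,0,-90]]'
python3 - <<'E'
from h import *
go((.594,.2342,.125))
a=[crop(np.mean([cams.capture(n) for _ in range(4)],0).astype(np.uint8),u,v,32,28,8) for n,u,v in(("scene",287,160),("top",181,199))]
cv2.imwrite("pics/p2.png",np.clip(np.hstack([cv2.resize(x,(400,350)) for x in a])*1.4,0,255).astype(np.uint8)[:,:,::-1])
E
```

```text
time: 8.82
tool_pos: [0.595, 0.2325, 0.1793]
tcp_rot: [0.0, 0.991, 0.133, -0.0]
wrist_force: [0.6, 0.0, -1.8]
finger_gap: 0.0547
grasp_force: 63.8
t 8.82 pos [0.595  0.2325 0.1793] yaw 15.3 zax [-0.e+00 -9.e-04 -1.e+00] j [-0.37  0.43 -0.13  1.74  0.07  0.98 -1.83] F [ 0.6  0.  -1.8] T [0.01 0.05 0.04] gap 0.0547 gf 63.8
shift [-0.0005 -0.002   0.0543]
```

View pics/p2.png

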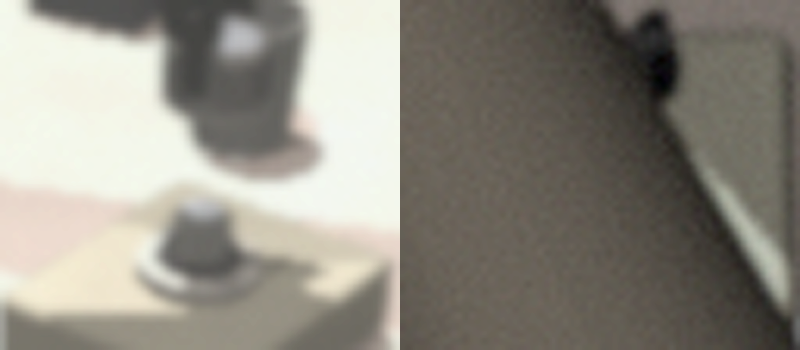

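The held cell is level. In the scene view it shows at crop (245,85), with the spigot top at (203,208). I'll check that offset against the projection, since the camera is tilted.

Run:
```python
from h import *
go((.594,.2342,.125))
print(proj("scene",[(.5948,.2327,.1825),(.594,.2342,.095),(.594,.2342,.182),(.594,.2342,.063)]), "spigot obs",255+203/6.25,132+208/6.25,"cell obs",255+248/6.25,132+85/6.25)
```

```text
t 9.22 pos [0.5947 0.2337 0.1794] yaw 15.4 zax [ 0. -0. -1.] j [-0.37  0.43 -0.13  1.74  0.07  0.98 -1.83] F [-0.1 -0.3 -0.9] T [ 0.01 -0.04 -0.01] gap 0.0549 gf 63.8
shift [-0.0006 -0.0007  0.0544]
[[288.62234633 142.02484658]
 [287.22270367 164.71258921]
 [288.67065688 141.93920886]
 [286.710929   172.76177128]] spigot obs 287.48 165.28 cell obs 294.68 145.6
```

Run:
```python
from h import *
I=np.mean([cams.capture("scene") for _ in range(6)],0)
u0,v0=255,110;k=10
c=cv2.resize(np.clip(I[v0:v0+60,u0:u0+64]*1.5,0,255).astype(np.uint8),None,fx=k,fy=k,interpolation=cv2.INTER_CUBIC)[:,:,::-1].copy()
a=np.linspace(0,6.283,73)
for z,col in((.1634,(0,0,255)),(.2014,(0,200,0))):
    P=np.c_[.5947+.028*np.cos(a),.2337+.028*np.sin(a),a*0+z]
    cv2.polylines(c,[(((proj("scene",P)-[u0,v0]+.5)*k).astype(np.int32))],True,col,1)
cv2.imwrite("pics/p3.png",c)
```

```text
(no output)
```

View pics/p3.png

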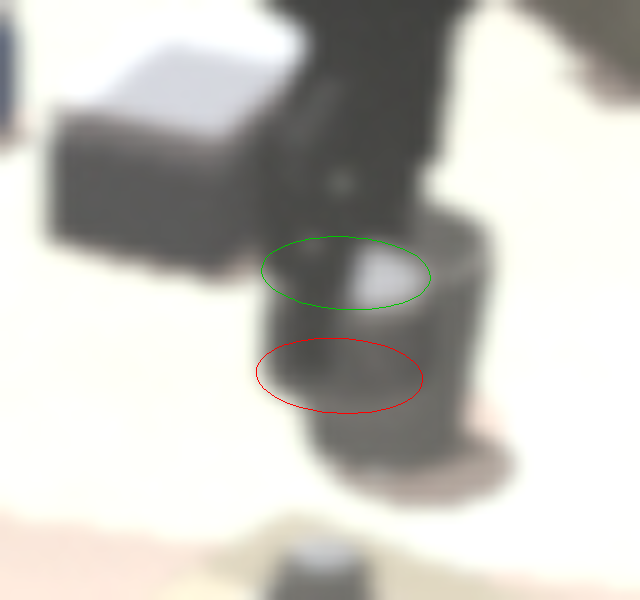

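The object behind is the beaker on the bench. The cell's glass at crop (385,275) sits inside the predicted outline, so the cell is held where it should be. Descending.

```bash
python3 -m handwheel '[[-0.0005,-0.0005,0.01,0],[-0.0005,-0.0005,0.025,0],[-0.0005,-0.0005,0.04,0],[-0.0005,-0.0005,0.052,0],[-0.0005,-0.0005,0.06,0],[-0.0005,-0.0005,0.065,0],[-0.0005,-0.0005,0.069,0],[-0.0005,-0.0005,0.072,0],[-0.0005,-0.0005,0.072,0]]'
python3 -c "
from h import *
go((.594,.2342,.098))"
```

```text
time: 10.27
tool_pos: [0.5941, 0.2343, 0.1071]
tcp_rot: [-0.0, 0.991, 0.134, -0.0]
wrist_force: [-0.7, 0.1, -1.2]
finger_gap: 0.0551
grasp_force: 63.8
t 10.27 pos [0.5941 0.2343 0.1071] yaw 15.5 zax [-1.e-04 -0.e+00 -1.e+00] j [-0.38  0.51 -0.13  1.79  0.08  0.85 -1.85] F [-0.7  0.1 -1.2] T [ 0.02 -0.04  0.01] gap 0.0551 gf 63.8
shift [-0.0001  0.0001  0.0091]
```

```bash
python3 -m handwheel '[[0,0,0.002,0],[0,0,0.004,0],[0,0,0.005,0],[0,0,0.006,0],[0,0,0.006,0],[0,0,0.006,0]]'
python3 -c "
from h import *
go((.594,.2342,.098))"
python3 -m handwheel '[[0,0,0.001,0],[0,0,0.002,0],[0,0,0.003,0],[0,0,0.004,0],[0,0,0.004,0],[0,0,0.004,0]]'
python3 -c "
from h import *
go((.594,.2342,.098))"
```

```text
time: 10.77
tool_pos: [0.5938, 0.2338, 0.1013]
tcp_rot: [0.0, 0.991, 0.134, -0.0]
wrist_force: [-2.7, -3.8, 0.5]
finger_gap: 0.0546
grasp_force: 64.1
t 10.77 pos [0.5938 0.2338 0.1013] yaw 15.4 zax [-6.e-04 -7.e-04 -1.e+00] j [-0.38  0.52 -0.13  1.8   0.08  0.84 -1.85] F [-2.7 -3.8  0.5] T [-1.02  0.77  0.04] gap 0.0546 gf 64.1
shift [ 0.0003 -0.0004  0.0033]
time: 11.27
tool_pos: [0.5937, 0.2336, 0.0973]
tcp_rot: [0.0, 0.991, 0.134, -0.0]
wrist_force: [-3.5, -4.6, 1.2]
finger_gap: 0.0546
grasp_force: 64.1
t 11.27 pos [0.5937 0.2336 0.0973] yaw 15.4 zax [-7.e-04 -8.e-04 -1.e+00] j [-0.38  0.52 -0.13  1.8   0.09  0.83 -1.85] F [-3.5 -4.6  1.2] T [-1.11  0.87 -0.03] gap 0.0546 gf 64.1
shift [ 0.0004 -0.0005 -0.0007]
```

```bash
python3 -m handwheel '[[-0.0005,0.0003,0,0],[-0.001,0.0007,0,0],[-0.001,0.0007,0.001,0],[-0.001,0.0007,0.002,0],[-0.001,0.0007,0.002,0],[-0.001,0.0007,0.002,0]]'
python3 -c "
from h import *
go((.594,.2342,.098))"
```

```text
time: 11.77
tool_pos: [0.5933, 0.2335, 0.0952]
tcp_rot: [-0.0, 0.991, 0.135, 0.0]
wrist_force: [-1.1, -0.6, -1.6]
finger_gap: 0.0547
grasp_force: 63.8
t 11.77 pos [0.5933 0.2335 0.0952] yaw 15.5 zax [ 0.e+00  2.e-04 -1.e+00] j [-0.38  0.52 -0.13  1.8   0.09  0.82 -1.85] F [-1.1 -0.6 -1.6] T [-0.09  0.12  0.01] gap 0.0547 gf 63.8
shift [ 0.0009 -0.0004 -0.0028]
```

```bash
python3 -m handwheel '[[0,0,0.001,0],[0,0,0.002,0],[0,0,0.003,0],[0,0,0.003,0],[0,0,0.003,0]]'
python3 -c "
from h import *
go(None)"
```

```text
time: 12.18
tool_pos: [0.5932, 0.2334, 0.0922]
tcp_rot: [-0.0, 0.991, 0.134, -0.0]
wrist_force: [-1.3, -0.4, -1.3]
finger_gap: 0.0551
grasp_force: 63.8
t 12.18 pos [0.5932 0.2334 0.0922] yaw 15.5 zax [-1.e-04  1.e-04 -1.e+00] j [-0.38  0.53 -0.13  1.8   0.09  0.82 -1.85] F [-1.3 -0.4 -1.3] T [-0.09  0.18  0.03] gap 0.0551 gf 63.8
```

```bash
python3 -m handwheel '[[0,0,0.001,0],[0,0,0.002,0],[0,0,0.003,0],[0,0,0.004,0],[0,0,0.004,0],[0,0,0.004,0]]'
python3 -c "
from h import *
go(None)"
```

```text
time: 12.68
tool_pos: [0.5933, 0.2333, 0.0882]
tcp_rot: [0.0, 0.991, 0.134, -0.0]
wrist_force: [-0.9, -0.1, -1.8]
finger_gap: 0.0549
grasp_force: 63.8
t 12.68 pos [0.5933 0.2333 0.0882] yaw 15.5 zax [-1.e-04 -0.e+00 -1.e+00] j [-0.38  0.53 -0.13  1.8   0.09  0.81 -1.85] F [-0.9 -0.1 -1.8] T [-0.15  0.12 -0.01] gap 0.0549 gf 63.8
```

```bash
python3 -m handwheel '[[0,0,0.001,0],[0,0,0.002,0],[0,0,0.003,0],[0,0,0.004,0],[0,0,0.004,0],[0,0,0.004,0]]'
python3 -c "
from h import *
go(None)"
```

```text
time: 13.18
tool_pos: [0.5933, 0.2334, 0.0844]
tcp_rot: [-0.0, 0.991, 0.134, 0.0]
wrist_force: [-1.5, 0.2, 0.3]
finger_gap: 0.0549
grasp_force: 64.1
t 13.18 pos [0.5933 0.2334 0.0844] yaw 15.5 zax [ 1.e-04  0.e+00 -1.e+00] j [-0.38  0.54 -0.13  1.81  0.09  0.8  -1.85] F [-1.5  0.2  0.3] T [-0.16  0.28  0.01] gap 0.0549 gf 64.1
```

```bash
python3 -m handwheel '[[0,0,0.001,0],[0,0,0.001,0],[0,0,0.001,0]]'
python3 -c "
from h import *
go(None)"
python3 -m handwheel '[[0,0,0.001,0],[0,0,0.002,0],[0,0,0.002,0],[0,0,0.002,0]]'
python3 -c "
from h import *
go(None)"
```

```text
time: 13.43
tool_pos: [0.5933, 0.2334, 0.0834]
tcp_rot: [-0.0, 0.991, 0.134, 0.0]
wrist_force: [-1.2, -1.2, 2.7]
finger_gap: 0.0548
grasp_force: 64.1
t 13.43 pos [0.5933 0.2334 0.0834] yaw 15.5 zax [ 1.e-04  1.e-04 -1.e+00] j [-0.38  0.54 -0.13  1.81  0.09  0.8  -1.85] F [-1.2 -1.2  2.7] T [-0.23  0.32 -0.05] gap 0.0548 gf 64.1
time: 13.77
tool_pos: [0.5933, 0.2334, 0.0814]
tcp_rot: [-0.0, 0.991, 0.134, 0.0]
wrist_force: [-1.4, -1.7, 3.4]
finger_gap: 0.0548
grasp_force: 64.3
t 13.77 pos [0.5933 0.2334 0.0814] yaw 15.5 zax [ 1.e-04  1.e-04 -1.e+00] j [-0.38  0.54 -0.13  1.81  0.09  0.8  -1.85] F [-1.4 -1.7  3.4] T [-0.29  0.4  -0.01] gap 0.0548 gf 64.3
```

```bash
python3 -m handwheel '[[0,0,0.001,0],[0,0,0.002,0],[0,0,0.0025,0],[0,0,0.003,0],[0,0,0.003,0],[0,0,0.003,0]]'
python3 -c "
from h import *
go(None)"
python3 -m handwheel '[[0,0,0.001,0],[0,0,0.002,0],[0,0,0.002,0],[0,0,0.002,0],[0,0,0.002,0]]'
python3 -c "
from h import *
go(None)"
```

```text
time: 14.27
tool_pos: [0.5934, 0.2334, 0.0788]
tcp_rot: [-0.0, 0.991, 0.134, 0.0]
wrist_force: [-4.0, -1.4, 9.7]
finger_gap: 0.0545
grasp_force: 65.1
t 14.27 pos [0.5934 0.2334 0.0788] yaw 15.5 zax [ 2.e-04  1.e-04 -1.e+00] j [-0.38  0.54 -0.13  1.81  0.09  0.79 -1.85] F [-4.  -1.4  9.7] T [-0.52  0.94  0.03] gap 0.0545 gf 65.1
time: 14.68
tool_pos: [0.5934, 0.2334, 0.0786]
tcp_rot: [-0.0, 0.991, 0.134, 0.0]
wrist_force: [-15.7, -7.1, 38.2]
finger_gap: 0.055
grasp_force: 68.1
t 14.68 pos [0.5934 0.2334 0.0786] yaw 15.4 zax [ 8.e-04  2.e-04 -1.e+00] j [-0.38  0.54 -0.13  1.81  0.09  0.79 -1.85] F [-15.7  -7.1  38.2] T [-1.61  3.24  0.05] gap 0.055 gf 68.1
```

```bash
python3 -m handwheel '[[0,0,-0.001,0],[0,0,-0.001,0],[0,0,-0.001,0],[0,0,-0.001,0],[0,0,-0.001,0],[0,0,-0.001,0]]'
python3 - <<'E'
from h import *
go(None)
I=np.mean([cams.capture("scene") for _ in range(6)],0)
u0,v0=230,135;k=7
c=cv2.resize(np.clip(I[v0:v0+80,u0:u0+110]*1.5,0,255).astype(np.uint8),None,fx=k,fy=k,interpolation=cv2.INTER_CUBIC)[:,:,::-1].copy()
a=np.linspace(0,6.283,73)
P=np.c_[.5934+.028*np.cos(a),.2334+.028*np.sin(a),a*0+.101]
cv2.polylines(c,[(((proj("scene",P)-[u0,v0]+.5)*k).astype(np.int32))],True,(0,200,0),1)
cv2.imwrite("pics/p4.png",c)
E
```

```text
time: 15.18
tool_pos: [0.5934, 0.2334, 0.0787]
tcp_rot: [-0.0, 0.991, 0.134, 0.0]
wrist_force: [-11.0, -4.6, 24.3]
finger_gap: 0.0547
grasp_force: 66.5
t 15.18 pos [0.5934 0.2334 0.0787] yaw 15.5 zax [ 5.e-04  1.e-04 -1.e+00] j [-0.38  0.54 -0.13  1.81  0.09  0.79 -1.85] F [-11.   -4.6  24.3] T [-1.04  2.05 -0.02] gap 0.0547 gf 66.5
```

View pics/p4.png

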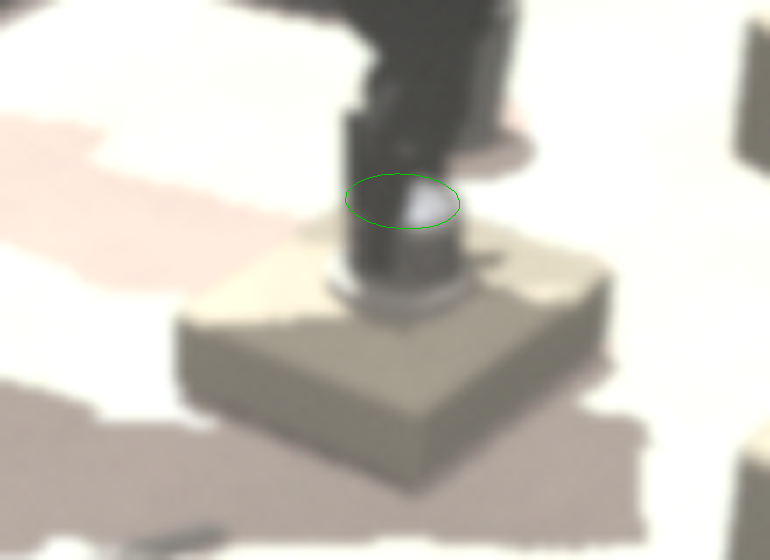

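The picture shows the cell top at crop (400,202), matching its fully-home outline, with its foot on the ledge at about (400,290). It is level and held with a push of about 24 N.

```bash
python3 -c "
from bench import job
print(job.finish_job())"
```

```text
the job is handed in; nothing more can be done
None
```

I handed the job in with the filter cell fully home on the port ledge, still gripped and pushed down with about 24 N; its keyways were already lined up with the pins, so it dropped over them with no turning on the port.

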